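# Rock the pouring-hole plug out of a plaster mould

### The job

The blue-handled plug is stuck in the white plaster mould because two stiff brass keepers overlap its shoulders: grip its blue tab and, with it still down in its seat, rock it side to side, well over towards one keeper and then the other, until it has shoved both back and comes free. Never push the keepers with the robot itself and never force the plug up against them. Then lift it out and finish still holding it upright and still over its seat, its bottom just clear of the keepers (about 3 cm), leaving the other pottery and tools where they are.

Things in the scene. Friction and masses are not known exactly. Their poses are not given: they have to be found in the camera images.
- mould: fixed white plaster block, 100 (x) x 150 (y) x 52 high; origin at the centre of its underside, on the table; z up. Its position and yaw (up to 35 degrees) change. Two brass keepers lie on its top at +y and -y, each 34 (x) x 50 (y), from 57 to 69 above the table; nothing on it stands higher but the plug's tab
- seat (a point): floor of the seat, where the plug's foot stands, 12 above the mould's underside, at its centre; the foot's slot here is 43 (x) x 19 (y) and 8 deep, the open space above it 43 x 68. Lean the plug along the mould's y about this point: about 10 degrees is possible each way, and 8 degrees leaves a keeper about 5.5 mm back, 10 degrees about 8 mm
- plug: loose plug, 170 to 350 g, origin at the centre of its underside, z up along its tab. Upwards from the origin: dark wood foot 40 (x) x 16 (y), 0 to 14; dark wood shoulder 40 (x) x 50 (y), 14 to 40; blue plastic tab with two white bands, 20 (x) x 40 (y), 40 to 112. At the start it stands upright in the seat, its axes along the mould's: pinch the tab across x, high up (about 92)
- plug_top (a point): middle of the top end of the blue tab, 112 from the plug's origin along its z
- nose_left (a point): top inner edge, middle, of the keeper on the mould's +y side, 69 above the table
- nose_right (a point): the same on the keeper at the mould's -y side
- keeper_left (a joint): how far (m) the keeper on the mould's +y side is pushed outward, 0 to 0.009; starts at 0 to 0.0015. At 0 its inner edge is 21 mm from the mould's centre plane, over the plug's shoulder (25 mm, with a gap 5 mm high between) and 1 mm clear of the tab (20 mm). The shoulder passes beyond 0.0045. Held by friction, it takes about 6 N to push and stays where it is left
- keeper_right (a joint): the same for the keeper on the mould's -y side, growing as it is pushed outward towards -y
- green_cup: bystander: green glazed cup, 72 across, 70 high, origin under its centre
- clay_cup: bystander: terracotta cup, 80 across, 80 high, origin under its centre
- vase: bystander: white bottle vase, 104 across, 140 high, origin under its centre
- bowl: bystander: blue bowl, 130 across, 55 high, origin under its centre
- brush: bystander: flat brush with a wooden handle, lying on the table close to the mould's +x side; under 30 high
- spatula: bystander: spatula lying on the table
There are look-alikes about, which are no part of the job. Leave any pink look-alike of the plug alone. Leave any purple look-alike of the mould alone.

How it is judged:
By the outcome, as a careful person would: the job done as asked, in the order asked, and still so for the second after the job is handed in, while the arm keeps its last pose, push and grip.
It also fails if it takes over 40 s, if anything falls off the work surface, if the arm or the gripper's body presses on something with over 40 N, if the wrist force passes 120 N, or if a joint passes its speed limit or range.

### The arm

A 6-joint arm with a two-finger parallel gripper is mounted at the origin on the work surface. World frame = base frame: x ahead of the robot, y to its left, z up, the work surface at z = 0. Lengths are in m, angles in degrees, forces in N, time in s.
With the tool pointing down it reaches from about 0.325 to 0.775 m from the base axis. Payload 5.5 kg.
Tool frame: the origin (TCP) lies at the centre of the arm's flange, where the gripper is bolted on; the fingertips stand 182 mm ahead of it and the grasp point (between the pads) lies 163 mm ahead of it; z points along the fingers, y is the direction in which the jaws open and shut (so a half turn about z gives the same grasp; the last joint's range is limited). The gripper opens to 88 mm and grips with 3 to 60 N. Pads are 20 mm wide; open, the fingers measure 115 mm over their backs; the gripper's body (75 mm by 178 mm) begins 61 mm behind the grasp point.
Start: joints at [65.678, 5.22, 70.514, -0, 104.267, -3.249], TCP at [0.216, 0.56, 0.405] pointing down, gripper open.
Joint ranges: [-164.24, 164.24], [-49.07, 125.15], [9.68, 141.18], [-86.29, 266.29], [3.28, 154.24], [-151.56, 151.56]. Speed limits (degrees/s): [147.25, 147.25, 172.46, 180, 180, 180].

### API

Orientations are given as [roll, pitch, yaw] about the fixed x, y, z axes, in that order (R = Rz(yaw) Ry(pitch) Rx(roll)).
In Python, from station import r gives the robot as it stands. The module is installed in compiled form; this text tells all that it offers. Calls block until the motion is done:
- r.reach(position, orientation): joint-space move of the TCP to a pose.
- r.servo_line(position, rotation=None, speed=0.15): straight line of the TCP; rotation=None keeps the orientation; speed is the mean speed in m/s.
- r.move_joints(angles): joint-space move.
- r.let_go() and r.grab(squeeze=None): open the fingers fully, or close them until they stop; squeeze is the grip in N (None keeps the last).
- r.wait(seconds).
- r.inverse_kinematics(position, orientation): joint angles nearest the present ones, or None.
- r.sense(): the state.
- r.snapshot(name): name is "scene" or "side" or "wrist"; returns a dict with "frame" (420x560x3 uint8, red, green, blue), "fx", "fy", "cx", "cy" (pixels), "R" (3x3) and "t" (3): a world point X has camera coordinates R X + t. Camera axes: x right, y down, z forward; pixel columns grow to the right and rows downward; lengths in m; the calibration is good to about 2 mm. A picture is of the moment at which its call begins. There is no depth.
A pose or a line that the arm cannot do raises r.IKError and nothing moves.
- r.hand_in(): hands the job in, once; it reports no verdict.
The state is a dict: "clock": time; "joints": joint angles; "joint_vel": joint speeds; "joint_torque": joint torques, N m; "tcp_pos": TCP position; "orientation": TCP orientation; "contact_force": force on the tool from outside, world axes, zero at the start; "torque": the same for the moment, N m; "opening": finger opening in m.
Only numpy, scipy, OpenCV 4.12 (cv2) and the standard library are available. Lean on these libraries where they do the work, as an engineer would, in place of code of your own. Each camera call takes 0.05 s, during which the arm holds its last target.

## Working session

There is one attempt and no reset: what is moved stays moved. The work goes in short steps, each a Python script; the robot and the scene stay as the last script left them, time stands still between calls to the robot, and variables do not carry over. Pictures are saved under pics/ and viewed, and the job is handed in when it is done.

```bash
mkdir -p pics; python3 - <<'E'
from station import r
import cv2,pickle
d={}
for n in ["scene","side","wrist"]:
    s=r.snapshot(n); d[n]=s
    cv2.imwrite(f"pics/{n}0.png",s["frame"][:,:,::-1])
    print(n,s["fx"],s["cx"],s["cy"],s["R"],s["t"])
pickle.dump(d,open("s0.pkl","wb"))
print(r.sense())
E
```

```text
scene 474.55837935355214 277.5704998833087 204.39263482891636 [[ 0.36960772  0.92916419 -0.00663687]
 [ 0.78383245 -0.31561678 -0.53478289]
 [-0.49899581  0.19245769 -0.84496344]] [-0.25133688 -0.31921976  1.63293802]
side 421.5965406536771 282.5875185856925 210.26387799110023 [[ 0.82739394 -0.56127245 -0.01981187]
 [-0.30120606 -0.41369351 -0.85914643]
 [ 0.47401918  0.71682    -0.51134616]] [-0.37841353  0.26841477  1.10844318]
wrist 307.42432326088453 272.20034178957457 207.54122401880647 [[ 3.59635996e-01  9.33092219e-01 -9.28075975e-04]
 [ 9.03935699e-01 -3.48151337e-01  2.48376525e-01]
 [ 2.31435092e-01 -9.01640599e-02 -9.68663120e-01]] [-0.60056312 -0.02996035  0.38960051]
{'clock': 0.15, 'joints': array([ 6.56777336e+01,  5.25095297e+00,  7.05666434e+01, -1.35332061e-03,
        1.04265509e+02, -3.24939519e+00]), 'joint_vel': array([-0.00123448, -0.16604141, -0.13832138,  0.03268903, -0.04289715,
       -0.01487179]), 'joint_torque': array([ 1.44582198e-03, -4.47040629e+01, -4.06909883e+01,  6.98812748e-02,
        2.73362169e-02, -1.25538959e-04]), 'tcp_pos': array([0.21576162, 0.55990562, 0.40378386]), 'orientation': array([-1.79916953e+02, -3.40065797e-03,  1.58926794e+02]), 'contact_force': array([ 0.21896844, -0.18725507,  0.3693399 ]), 'torque': array([ 0.0274135 , -0.01008101, -0.01563206]), 'opening': 0.08773420677884616}
```

```bash
sleep 1; ls . pics
```

```text
.:
pics
s0.pkl

pics:
scene0.png
side0.png
wrist0.png
```

View pics/scene0.png

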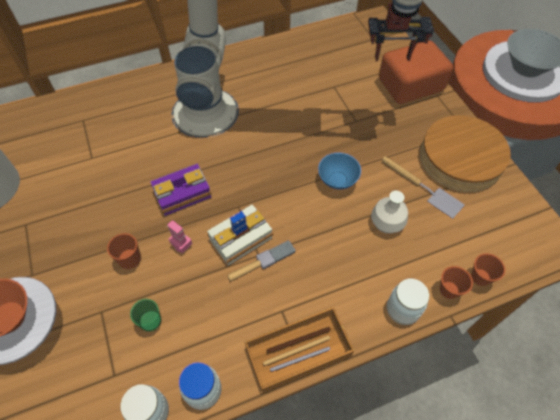

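View pics/side0.png

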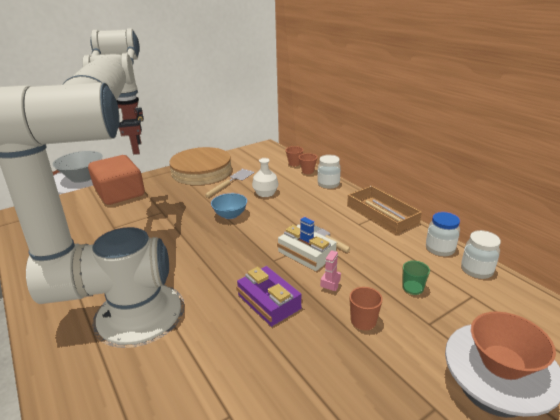

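View pics/wrist0.png

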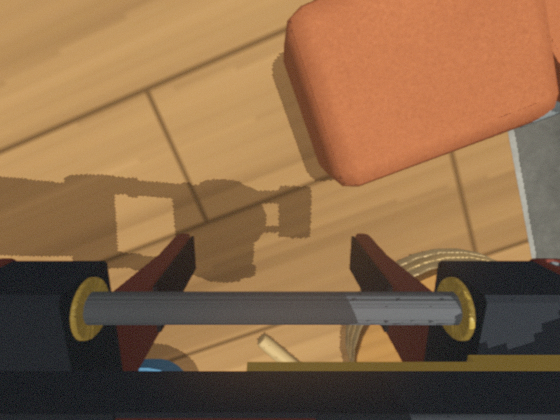

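White mould with the blue tab is at scene (240,230) and side (307,243). The look-alikes are the purple mould at scene (181,187) and the pink plug at (178,236). I'll confirm the target in crops.

```bash
python3 - <<'E'
import cv2,numpy as np
a=cv2.imread("pics/scene0.png")[190:275,190:305]; b=cv2.imread("pics/side0.png")[205:285,260:365]
a=cv2.resize(a,(800,591),interpolation=cv2.INTER_CUBIC);b=cv2.resize(b,(788,600),interpolation=cv2.INTER_CUBIC)
cv2.imwrite("pics/c1.png",a);cv2.imwrite("pics/c2.png",b)
E
```

```text
(no output)
```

View pics/c1.png

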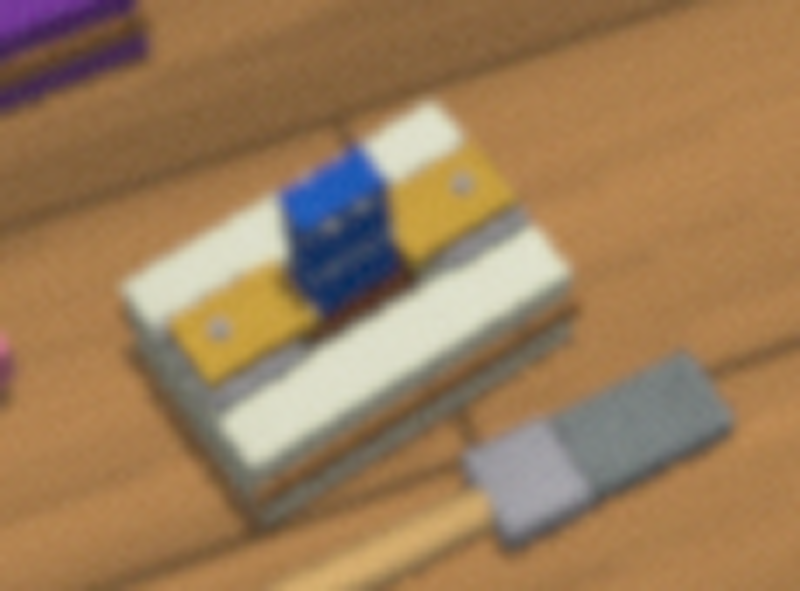

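View pics/c2.png

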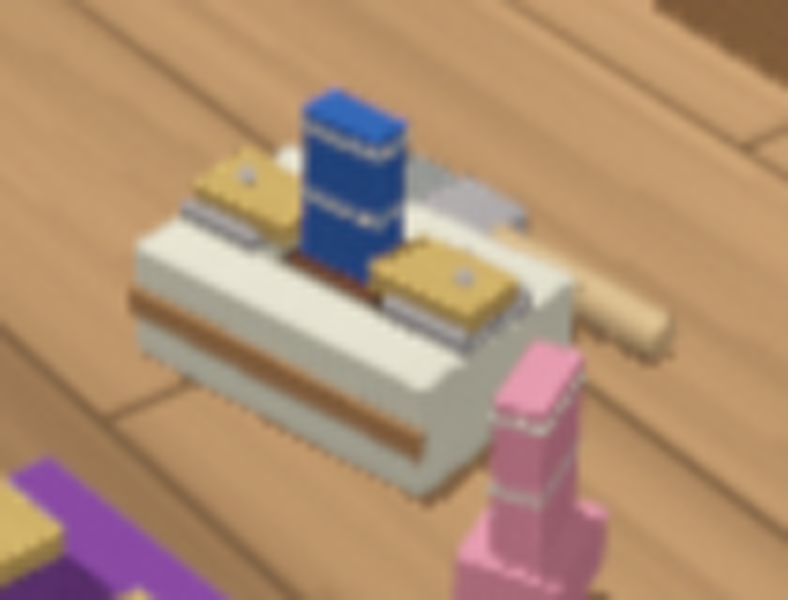

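```bash
cat > h.py <<'E'
import numpy as np,pickle,cv2
from scipy.optimize import least_squares
def proj(s,P):
    c=np.asarray(P)@np.array(s["R"]).T+np.array(s["t"]); return np.c_[s["fx"]*c[:,0]/c[:,2]+s["cx"],s["fy"]*c[:,1]/c[:,2]+s["cy"]]
def mw(p,P):
    a=p[2];P=np.asarray(P,float);return np.c_[p[0]+np.cos(a)*P[:,0]-np.sin(a)*P[:,1],p[1]+np.sin(a)*P[:,0]+np.cos(a)*P[:,1],P[:,2]]
def fit(obs,p0):
    f=lambda p:np.concatenate([(proj(s,mw(p,P))-px).ravel() for s,P,px in obs])
    o=least_squares(f,p0,loss='soft_l1');return o.x,f(o.x).reshape(-1,2)
E
python3 - <<'E'
from h import *
d=pickle.load(open("s0.pkl","rb"))
sc=np.array([(122,285),(437,98),(572,270),(253,470),(282,198),(357,147),(388,185),(290,228)])/6.957+[190,190]
si=np.array([(137,245),(425,390),(572,285),(303,107),(335,88),(407,122),(373,147)])/7.505+[260,205]
h=.052;t=.124
M=lambda x,y,z:(x,y,z)
Psc=[(-.05,-.075,h),(-.05,.075,h),(.05,.075,h),(.05,-.075,h),(-.01,-.02,t),(-.01,.02,t),(.01,.02,t),(.01,-.02,t)]
Psi=[(-.05,.075,h),(-.05,-.075,h),(.05,-.075,h),(-.01,.02,t),(.01,.02,t),(.01,-.02,t),(-.01,-.02,t)]
p,e=fit([(d["scene"],Psc,sc),(d["side"],Psi,si)],[.45,.1,.0])
print(p,np.degrees(p[2]));print(e.round(1))
for n,P,px in (("scene",Psc,sc),("side",Psi,si)):
    q,e=fit([(d[n],P,px)],p);print(n,q,np.degrees(q[2]),abs(e).max())
E
```

```text
[ 0.51501223 -0.04903275  0.23422043] 13.419842304164646
[[-0.7  0.1]
 [-1.   0.7]
 [-0.7  0.7]
 [-0.6  0. ]
 [-1.7 -0.3]
 [ 0.2 -0.4]
 [-0.2 -0.7]
 [ 1.1  0.7]
 [-0.5 -0.4]
 [-0.8 -0.5]
 [ 0.2 -1.6]
 [-0.6 -0.9]
 [-0.6 -1. ]
 [ 0.2 -0.9]
 [ 0.4 -1.5]]
scene [ 0.51524272 -0.04768656  0.2344287 ] 13.431775380164591 1.655607757075785
side [ 0.51264407 -0.05351328  0.22350782] 12.806054814239443 0.8146423959442473
```

```bash
python3 - <<'E'
from station import r
from h import *
d=pickle.load(open("s0.pkl","rb"))
w=d["wrist"];C=-np.array(w["R"]).T@w["t"];print("camC",C)
from scipy.spatial.transform import Rotation as R
s=r.sense();T=R.from_euler('xyz',s["orientation"],degrees=True)
print("cam in tool",T.inv().apply(C-s["tcp_pos"]), T.inv().apply(np.array(w["R"])[2]))
for y in (13.3+90,13.3-90):
    for z in (.267,.42): print(y,z,r.inverse_kinematics([.515,-.0495,z],[180,0,y]))
E
```

```text
camC [0.15289912 0.585078   0.38427572]
cam in tool [0.06770821 0.0009143  0.01951085] [-2.48434051e-01  4.84858972e-04  9.68648691e-01]
103.3 0.267 [ -9.25820151  -6.61329785  96.21105776   0.          90.4022401
 -22.55820151]
103.3 0.42 [ -9.25820151  -7.29995633  81.32365497   0.         105.97630136
 -22.55820151]
-76.7 0.267 None
-76.7 0.42 None
```

```bash
python3 - <<'E'
from station import r
import cv2,pickle
r.reach([.515,-.0495,.43],[180,0,103.3])
s=r.snapshot("wrist");pickle.dump(s,open("w1.pkl","wb"));cv2.imwrite("pics/w1.png",s["frame"][:,:,::-1])
st=r.sense();print(st["clock"],st["tcp_pos"],st["orientation"],st["contact_force"])
E
```

```text
2.6167 [ 0.51512675 -0.04878073  0.42994411] [-1.79998366e+02 -9.76485674e-03  1.03380666e+02] [ 0.0895285  -1.20379004 -0.28686292]
```

View pics/w1.png

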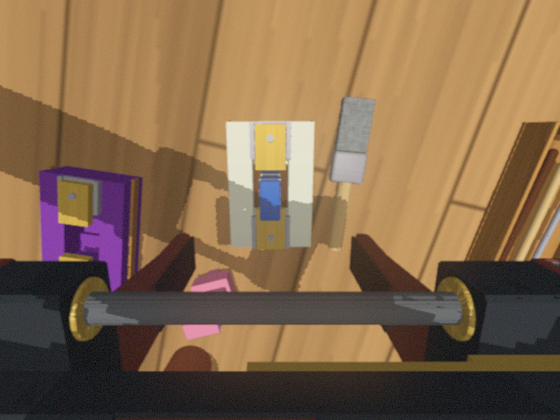

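```bash
python3 - <<'E'
import cv2
a=cv2.imread("pics/w1.png")[110:260,215:330]
cv2.imwrite("pics/w1c.png",cv2.resize(a,(460,600),interpolation=cv2.INTER_CUBIC))
E
```

```text
(no output)
```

View pics/w1c.png

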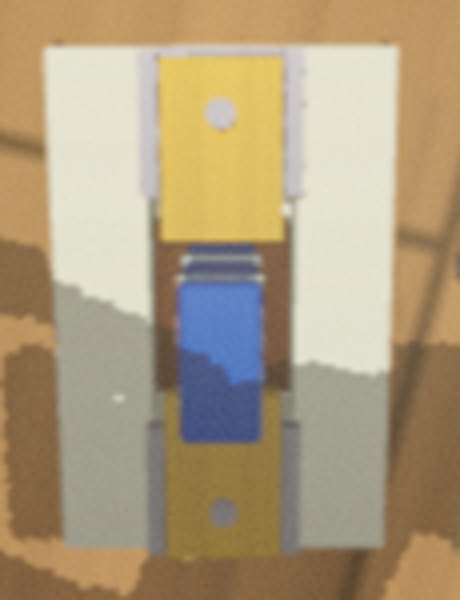

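```bash
python3 - <<'E'
from h import *
s=pickle.load(open("w1.pkl","rb"));d=pickle.load(open("s0.pkl","rb"))
px=np.array([(44,46),(399,46),(384,547),(65,547),(178,282),(265,282),(261,442),(180,442)])/4+[215,110]-.375*0
h=.052;t=.124
P=[(-.05,.075,h),(.05,.075,h),(.05,-.075,h),(-.05,-.075,h),(-.01,.02,t),(.01,.02,t),(.01,-.02,t),(-.01,-.02,t)]
p,e=fit([(s,P,px)],[.515,-.05,.23]);print(p,np.degrees(p[2]));print(e.round(1))
for k in (slice(0,4),slice(4,8)):
    q,e=fit([(s,P[k],px[k])],p);print(q,np.degrees(q[2]),abs(e).max())
# keepers
from scipy.optimize import brentq
for nm,v,sg in(("L",241,1),("R",392,-1)):
    y=brentq(lambda y:proj(s,mw(p,[(0,y,.069)]))[0,1]-(v/4+110),-.06,.06);print(nm,abs(y)-.021)
E
```

```text
[ 0.51348096 -0.04754777  0.23568786] 13.50391982451519
[[-0.1  0. ]
 [ 0.2 -0.2]
 [ 0.1 -0.3]
 [-0.5 -0.1]
 [ 0.1 -0.2]
 [-0.4 -0.2]
 [ 0.4  0.5]
 [ 0.1  0.5]]
[ 0.51361182 -0.04769048  0.2365672 ] 13.554302304790088 0.4046436806769975
[ 0.51339326 -0.0474296   0.22701506] 13.007004791837062 0.4401709736992814
L 0.0012839041073299043
R 8.067193274516327e-05
```

The wrist view (w1) shows the white mould top corners at about (226,121)–(315,121) and the tab top at (260–281, 180–220). The tool is well aligned with it. Next I descend and grip.

```bash
cat >> h.py <<'E'
from scipy.spatial.transform import Rotation as Rot
X0,Y0,YAW=.5136,-.0478,13.5
mx=np.array([np.cos(np.radians(YAW)),np.sin(np.radians(YAW)),0]);my=np.array([-mx[1],mx[0],0])
def pose(lean=0,lift=0,base=None,dx=0):
    """lean deg towards mould +y about seat point; base = upright TCP pos"""
    seat=np.array([X0,Y0,.012]); b=np.array([X0,Y0,.267]) if base is None else np.array(base)
    Rl=Rot.from_rotvec(-np.radians(lean)*mx)
    o=(Rl*Rot.from_euler('xyz',[180,0,YAW+90],degrees=True)).as_euler('xyz',degrees=True)
    return seat+Rl.apply(b-seat)+[0,0,lift]+dx*mx, o
def st(r,tag=""):
    s=r.sense();f=np.array(s["contact_force"]);q=np.array(s["tcp_pos"])-[X0,Y0,0]
    lean=np.degrees(np.arcsin(-(Rot.from_euler('xyz',s["orientation"],degrees=True).as_matrix()[:,2]@my)))
    t=np.array(s["torque"])
    print(tag,"t%.2f"%s["clock"],"p[mx,my,z]mm",np.round([q@mx*1e3,q@my*1e3,q[2]*1e3],1),"lean %.2f"%lean,"F",np.round([f@mx,f@my,f[2]],1),"M",np.round([t@mx,t@my,t[2]],2),"open %.4f"%s["opening"]);return s
E
python3 - <<'E'
from station import r
from h import *
p,o=pose()
print(p,o)
r.reach(p+[0,0,.08],o); st(r,"above")
r.servo_line(p,o,0.1); r.wait(.2); st(r,"down")
r.grab(10); st(r,"g10"); r.wait(.3); st(r,"g10")
s=r.snapshot("wrist");cv2.imwrite("pics/w2.png",s["frame"][:,:,::-1])
E
```

```text
[ 0.5136 -0.0478  0.267 ] [180.    0.  103.5]
above t3.04 p[mx,my,z]mm [  0.    0.4 347. ] lean -0.04 F [0.3 1.1 0.9] M [-0.06  0.04  0.02] open 0.0878
down t4.19 p[mx,my,z]mm [ 2.000e-01 -1.000e-01  2.678e+02] lean 0.03 F [ 0.4  0.9 -0.7] M [-0.04  0.    0.01] open 0.0881
g10 t5.24 p[mx,my,z]mm [ -0.    0.  266.9] lean -0.01 F [ 0.6 -0.1 -0.6] M [-0.08  0.08  0.  ] open 0.0199
g10 t5.54 p[mx,my,z]mm [ -0.    0.  266.9] lean -0.01 F [ 0.2 -0.3 -1.8] M [-0.02  0.06  0.01] open 0.0199
```

View pics/w2.png

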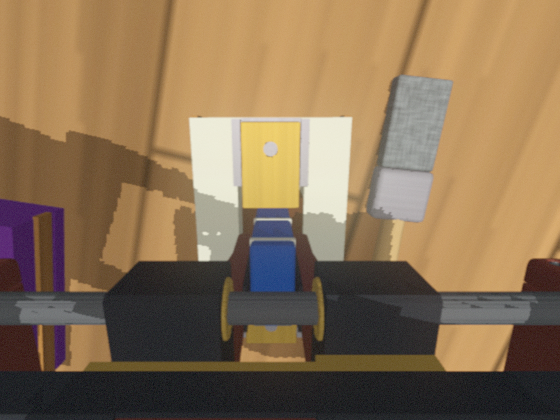

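The tab is at (272,265) between the pads, centred, with a 19.9 mm opening and no side load. The +y keeper's inner edge is at row 208. Now I squeeze harder and lean towards +y.

```bash
python3 - <<'E'
from station import r
from h import *
r.grab(50); st(r,"g50")
for a in (2,4,6,8,9.3):
    p,o=pose(a,.008*np.sin(np.radians(a))); r.servo_line(p,o,0.05); s=st(r,a)
    if np.abs(s["contact_force"]).max()>35: print("STOP");break
r.wait(.2);st(r)
s=r.snapshot("wrist");cv2.imwrite("pics/w3.png",s["frame"][:,:,::-1])
s=r.snapshot("side");cv2.imwrite("pics/s3.png",cv2.resize(s["frame"][195:285,250:370,::-1],(800,600),interpolation=cv2.INTER_CUBIC))
E
```

```text
g50 t5.81 p[mx,my,z]mm [ -0.    0.  266.8] lean -0.00 F [ 0.1 -0.7 -1.6] M [-0.08  0.11 -0.02] open 0.0199
2 t6.13 p[mx,my,z]mm [ -0.    9.3 267. ] lean 2.00 F [ 0.1  0.5 -1.6] M [-0.03  0.05  0.03] open 0.0196
4 t6.46 p[mx,my,z]mm [-1.000e-01  1.730e+01  2.671e+02] lean 4.13 F [-0.3 -4.4 -3.3] M [-1.01  0.16  0.05] open 0.0197
6 t6.78 p[mx,my,z]mm [-1.00e-01  2.62e+01  2.67e+02] lean 6.10 F [-1.9 -4.8  0.2] M [-0.97  0.36 -0.02] open 0.0199
8 t7.11 p[mx,my,z]mm [ -0.   35.2 266.5] lean 8.09 F [-1.9 -4.6  2.4] M [-0.99  0.46 -0.  ] open 0.0196
9.3 t7.38 p[mx,my,z]mm [  0.   40.8 266. ] lean 9.40 F [-1.4 -5.4  2.5] M [-1.05  0.41 -0.  ] open 0.0196
 t7.58 p[mx,my,z]mm [  0.   40.7 266. ] lean 9.37 F [-1.  -4.4  2.3] M [-0.98  0.4   0.  ] open 0.0195
```

View pics/w3.png

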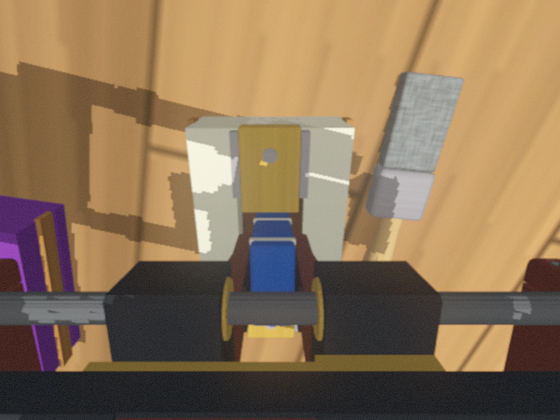

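View pics/s3.png

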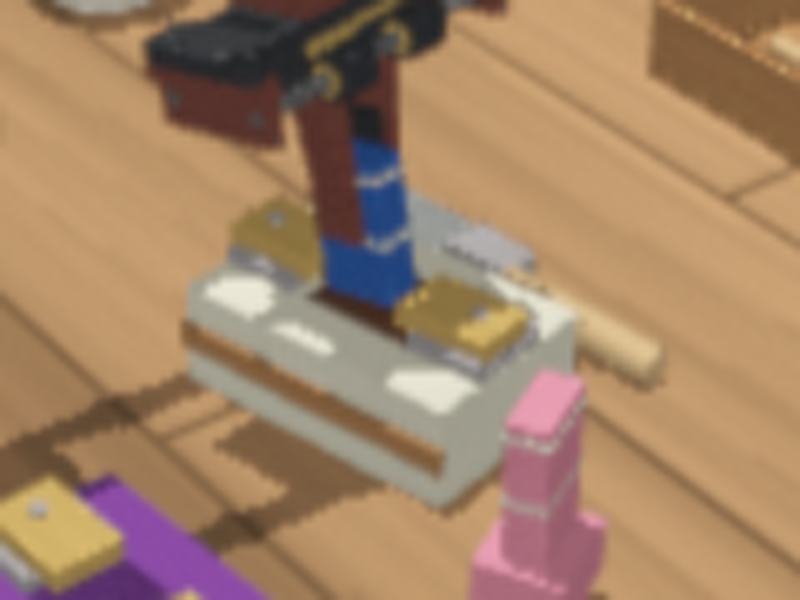

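The plug leans towards the +y keeper and the forces are small (about 5 N, as expected). I'll measure the keeper in the wrist view, then continue to −y.

```bash
python3 - <<'E'
from station import r
from h import *
from scipy.optimize import brentq
s=r.snapshot("wrist");pm=[X0,Y0,np.radians(YAW)]
f=lambda v,z,s=s:brentq(lambda y:proj(s,mw(pm,[(0,y,z)]))[0,1]-v,-.15,.15)
print("nose L y",f(212,.069),"outer top",f(125,.069),"mould edge top proj",proj(s,mw(pm,[(0,.075,.052),(0,.021,.069),(0,.0255,.069),(0,.029,.069)]))[:,1])
cv2.imwrite("pics/w3c.png",cv2.resize(s["frame"][105:255,180:360,::-1],(720,600),interpolation=cv2.INTER_CUBIC))
E
```

```text
nose L y 0.028701073571063995 outer top 0.07941852103268245 mould edge top proj [128.17083067 223.54548566 216.84610931 211.54397797]
```

View pics/w3c.png

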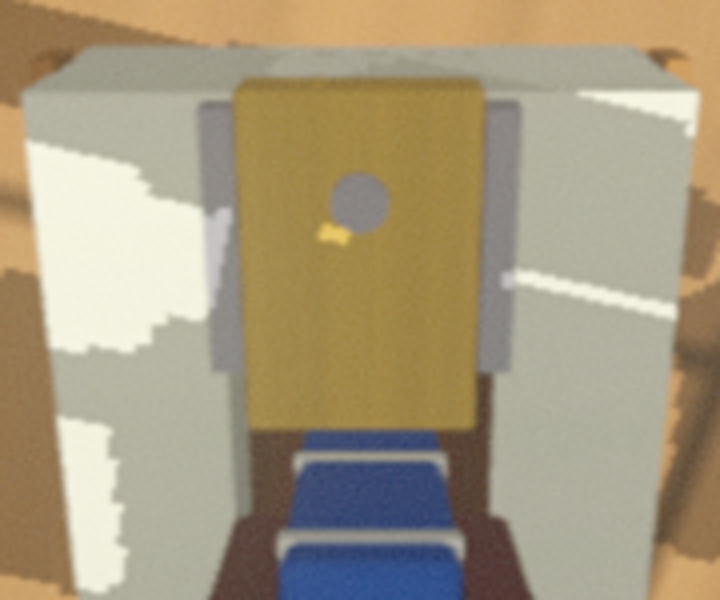

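The nose edge is at row ~212.5, which puts the +y keeper about 7.4 mm back (4.5 mm needed). Now I lean the other way.

```bash
python3 - <<'E'
from station import r
from h import *
for a in (7,4,1,-1,-3,-5,-7,-8.5,-9.4):
    p,o=pose(a,.008*abs(np.sin(np.radians(a)))); r.servo_line(p,o,0.06); s=st(r,a)
    if np.abs(s["contact_force"]).max()>35: print("STOP");break
r.wait(.2);st(r)
s=r.snapshot("wrist");cv2.imwrite("pics/w4.png",s["frame"][:,:,::-1]);pickle.dump(s,open("w4.pkl","wb"))
s=r.snapshot("side");cv2.imwrite("pics/s4.png",cv2.resize(s["frame"][195:285,250:370,::-1],(800,600),interpolation=cv2.INTER_CUBIC))
E
```

```text
7 t8.04 p[mx,my,z]mm [  0.   31.1 265.8] lean 6.93 F [-0.7 -0.1 -2.1] M [-0.05  0.1   0.07] open 0.0195
4 t8.42 p[mx,my,z]mm [  0.   17.9 266.7] lean 4.00 F [-0.3  0.4 -0.2] M [-0.08  0.03 -0.01] open 0.0198
1 t8.79 p[mx,my,z]mm [ -0.    4.5 267. ] lean 1.02 F [ 0.8 -0.1 -1.9] M [-0.06  0.03 -0.03] open 0.0196
-1 t9.09 p[mx,my,z]mm [ -0.   -4.5 267. ] lean -0.97 F [ 0.   0.3 -2.1] M [-0.05  0.04  0.02] open 0.0196
-3 t9.39 p[mx,my,z]mm [ 1.000e-01 -1.300e+01  2.671e+02] lean -3.06 F [ 0.2  4.1 -0.5] M [0.66 0.01 0.04] open 0.0196
-5 t9.69 p[mx,my,z]mm [ 1.000e-01 -2.190e+01  2.672e+02] lean -5.04 F [0.  4.5 2.2] M [ 0.93  0.13 -0.02] open 0.0197
-7 t9.99 p[mx,my,z]mm [ 1.000e-01 -3.080e+01  2.667e+02] lean -7.01 F [-1.   6.2  2.9] M [ 0.9   0.14 -0.01] open 0.0199
-8.5 t10.25 p[mx,my,z]mm [ 1.00e-01 -3.73e+01  2.66e+02] lean -8.50 F [-0.2  5.8  3.2] M [1.03 0.18 0.08] open 0.0203
-9.4 t10.50 p[mx,my,z]mm [ 2.000e-01 -4.120e+01  2.656e+02] lean -9.39 F [-1.3  5.7  2.7] M [1.04 0.17 0.06] open 0.0195
 t10.70 p[mx,my,z]mm [ 1.000e-01 -4.110e+01  2.656e+02] lean -9.36 F [0.3 6.3 2.3] M [0.96 0.14 0.08] open 0.0198
```

View pics/w4.png

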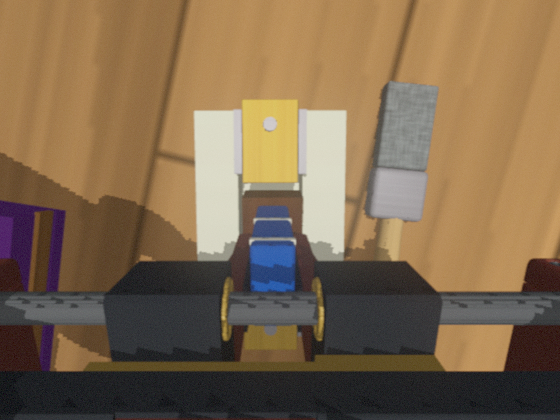

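View pics/s4.png

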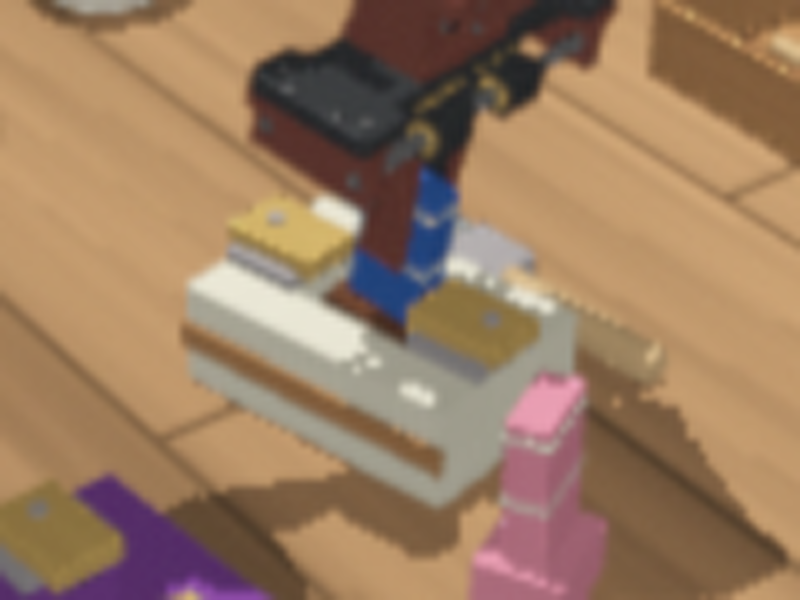

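Leaned fully to −y and the −y keeper has moved out. I'll return upright at the same pose and check both keepers before lifting.

```bash
python3 - <<'E'
from station import r
from h import *
for a in (-6,-3,0):
    p,o=pose(a,.008*abs(np.sin(np.radians(a)))); r.servo_line(p,o,0.07)
r.wait(.2);st(r)
s=r.snapshot("wrist");cv2.imwrite("pics/w5.png",s["frame"][:,:,::-1]);pickle.dump(s,open("w5.pkl","wb"))
a=cv2.imread("pics/w2.png")[110:360,220:320];b=s["frame"][110:360,220:320,::-1]
cv2.imwrite("pics/cmp.png",cv2.resize(np.hstack([a,b]),None,fx=2.4,fy=2.4,interpolation=cv2.INTER_CUBIC))
pm=[X0,Y0,np.radians(YAW)]
for dd in (0,.0045,.006,.0075): print(dd,proj(s,mw(pm,[(0,.021+dd,.069),(0,.071+dd,.069),(0,-.071-dd,.069)]))[:,1].round(1))
s=r.snapshot("scene");cv2.imwrite("pics/sc5.png",cv2.resize(s["frame"][190:275,190:305,::-1],(800,591),interpolation=cv2.INTER_CUBIC))
E
```

```text
t12.05 p[mx,my,z]mm [ -0.   -0.4 266.9] lean -0.03 F [ 0.3  0.3 -1.7] M [-0.02  0.05 -0.04] open 0.0201
0 [209.8 123.5 341.6]
0.0045 [202.5 115.1 347.4]
0.006 [200.  112.3 349.2]
0.0075 [197.6 109.4 351.1]
```

View pics/cmp.png

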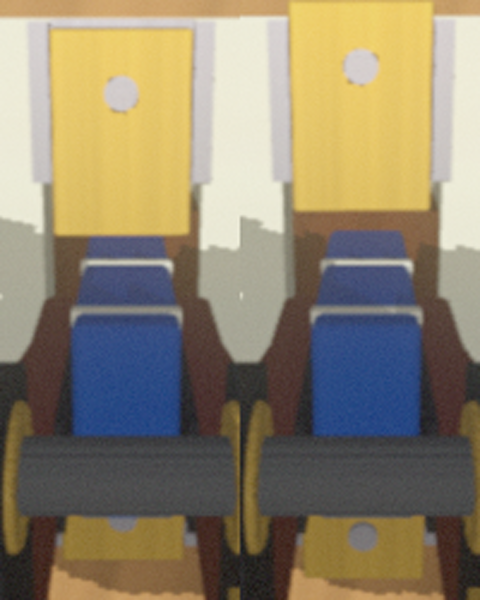

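View pics/sc5.png

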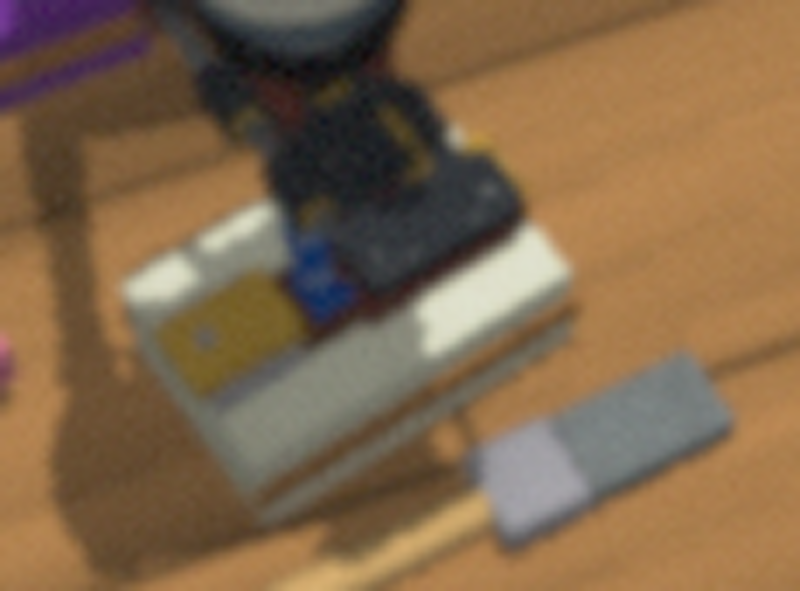

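Outer ends went from rows 122 to 110 (+y) and from 343 to 351 (−y), so both keepers are about 6.5–7 mm back, beyond the 4.5 mm needed. The tab sits in the pads as before. Lifting gently with force checks.

```bash
python3 - <<'E'
from station import r
from h import *
p,o=pose();ok=True
b=np.array(r.sense()["contact_force"])
for dz in (.004,.008,.014,.022,.032,.045,.065,.087):
    r.servo_line(p+[0,0,dz],o,0.05); s=st(r,dz)
    if np.abs(np.array(s["contact_force"])-b).max()>8: print("STOP");break
r.wait(.5);st(r)
s=r.snapshot("side");pickle.dump(s,open("s6.pkl","wb"));cv2.imwrite("pics/s6.png",cv2.resize(s["frame"][170:290,240:400,::-1],(800,600),interpolation=cv2.INTER_CUBIC))
s=r.snapshot("wrist");cv2.imwrite("pics/w6.png",s["frame"][:,:,::-1])
s=r.snapshot("scene");cv2.imwrite("pics/sc6.png",s["frame"][:,:,::-1])
E
```

```text
0.004 t12.40 p[mx,my,z]mm [ 1.000e-01 -1.000e-01  2.715e+02] lean 0.02 F [ 0.1 -0.1 -2.1] M [-0.08  0.01 -0.04] open 0.0197
0.008 t12.65 p[mx,my,z]mm [ 1.000e-01 -0.000e+00  2.754e+02] lean 0.01 F [ 1.3  0.2 -1.8] M [-0.03  0.06 -0.04] open 0.0197
0.014 t12.92 p[mx,my,z]mm [ 1.000e-01 -0.000e+00  2.816e+02] lean 0.02 F [-0.5 -0.  -1.8] M [ 0.01  0.08 -0.  ] open 0.0198
0.022 t13.22 p[mx,my,z]mm [ 1.000e-01 -0.000e+00  2.896e+02] lean 0.02 F [-0.5  0.9 -1.7] M [-0.04  0.08 -0.06] open 0.0199
0.032 t13.57 p[mx,my,z]mm [ 1.000e-01 -1.000e-01  2.996e+02] lean 0.03 F [-0.2 -0.1 -2.5] M [-0.07  0.1  -0.02] open 0.0198
0.045 t13.98 p[mx,my,z]mm [ 1.000e-01 -0.000e+00  3.126e+02] lean 0.02 F [-0.2 -0.1 -2.2] M [-0.07  0.09 -0.03] open 0.0196
0.065 t14.53 p[mx,my,z]mm [  0.   -0.  332.3] lean 0.01 F [-0.5  1.1 -2.6] M [-0.07  0.08 -0.01] open 0.0197
0.087 t15.12 p[mx,my,z]mm [  0.   -0.  354.2] lean 0.01 F [-0.5  0.4 -2.3] M [-0.01  0.02  0.03] open 0.0197
 t15.62 p[mx,my,z]mm [ -0.    0.  353.9] lean -0.00 F [-0.5  0.3 -1.6] M [-0.01  0.08  0.02] open 0.0199
```

View pics/s6.png

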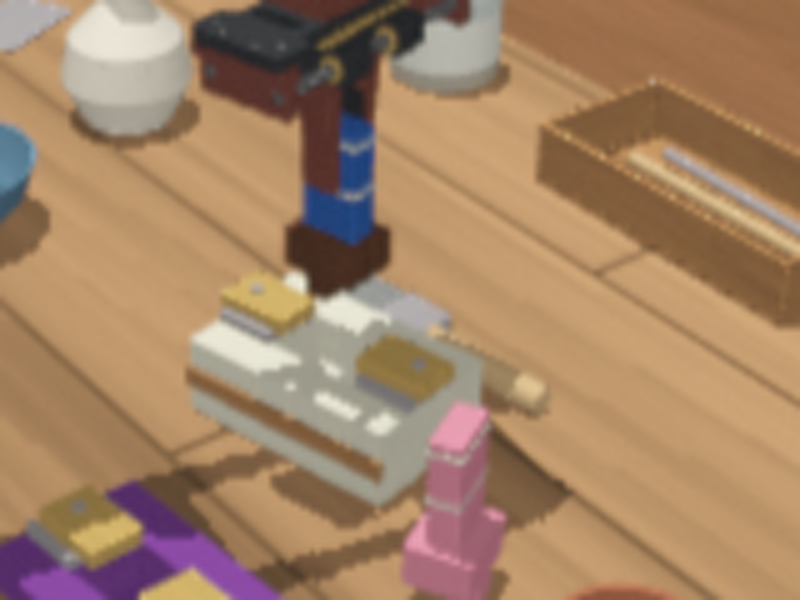

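View pics/w6.png

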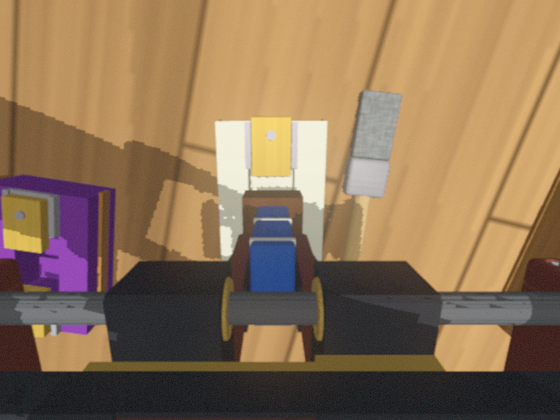

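View pics/sc6.png

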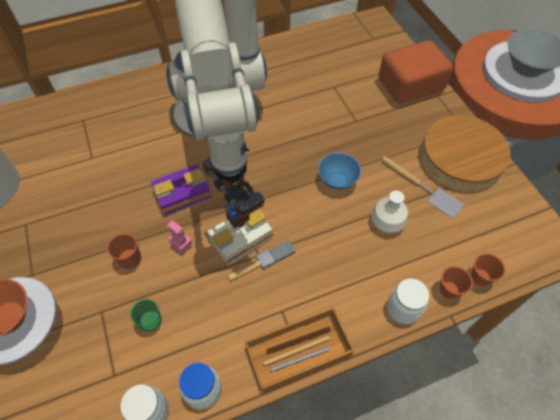

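The plug is out, upright over the mould (s6: shoulder at (338,250)), and the bystanders haven't moved. One overlay check of its pose before I hand in.

```bash
python3 - <<'E'
from h import *
s=pickle.load(open("s6.pkl","rb"));pm=[X0,Y0,np.radians(YAW)]
im=cv2.resize(s["frame"][195:255,280:360,::-1],(800,600),interpolation=cv2.INTER_CUBIC)
for hx,hy,z0,z1 in((.02,.008,0,.014),(.02,.025,.014,.04),(.01,.02,.04,.112)):
    for z in (z0,z1):
        P=[(-hx,-hy,.099+z),(hx,-hy,.099+z),(hx,hy,.099+z),(-hx,hy,.099+z)]
        q=((proj(s,mw(pm,P))-[280,195])*10).astype(int);cv2.polylines(im,[q.reshape(-1,1,2)],True,(0,255,0),1)
cv2.imwrite("pics/ov.png",im)
E
```

```text
(no output)
```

View pics/ov.png

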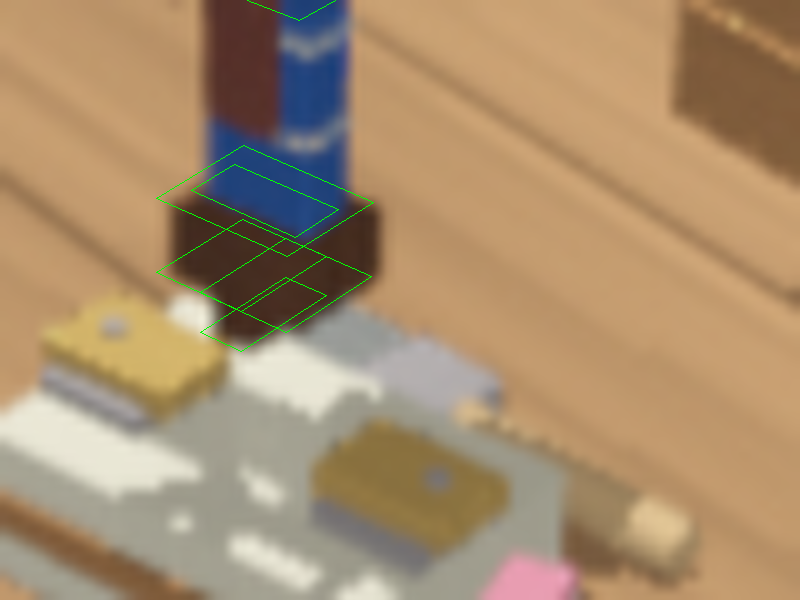

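```bash
python3 - <<'E'
from station import r
from h import *
st(r); print(r.hand_in())
E
```

```text
t15.78 p[mx,my,z]mm [  0.   0. 354.] lean -0.00 F [-0.5  0.9 -2.4] M [-0.    0.04  0.03] open 0.0199
the job is handed in; nothing more can be done
None
```

The plug is free and I handed the job in at 15.8 s. The gripper still holds it upright and still over its seat, bottom about 3 cm above the keepers (about 99 mm above the table).

- **Rocking:** I gripped the blue tab across x and leaned the plug about 9.4° towards the +y keeper, then 9.4° towards the −y one. It stayed down in its seat, apart from a planned rise of up to 1.3 mm so the foot's edge would not dig into the floor. Forces stayed around 6 N.
- **Keepers:** the wrist pictures put both about 6.5–7 mm back; they needed 4.5 mm. Only the plug touched them.
- **Lift:** it came straight up with no sign of catching (each force component within 3 N).
- **Last checks:** the plug outline drawn on the side picture matched to about 2 mm. That offset agrees with the side camera's earlier disagreement with the other views; side put the mould about 6 mm off in y, so I relied on the wrist camera. By eye in the final scene view, the other pottery, tools and look-alikes had not moved. No check failed.

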